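# Stand the drawer front on end to dry

### The arm

A 6-joint arm with a two-finger parallel gripper is mounted at the origin on the work surface; the furniture and walls round the work are solid. World frame = base frame: x ahead of the robot, y to its left, z up, the work surface at z = 0. Lengths are in mm, angles in degrees, forces in N, time in s.
With the tool pointing down it reaches from about 350 to 850 mm from the base axis. Payload 8.1 kg.
Tool frame: the origin (TCP) lies between the finger pads; the fingertips stand 8 mm ahead of it and the grasp point (between the pads) lies 11 mm behind it (r.tip_extent is the distance from the TCP to the fingertips, in mm); z points along the fingers, y is the direction in which the jaws open and shut (so a half turn about z gives the same grasp; the last joint's range is limited). The gripper opens to 85 mm and grips with 20 to 120 N. Pads are 22 mm wide; open, the fingers measure 114 mm over their backs; the gripper's body (76 mm by 85 mm) begins 54 mm behind the grasp point. The pads swing forward as they close: fully open they stand 13 mm farther back than shut.
Start: joints at [-75.252, 7.471, 85.268, -0, 87.261, -4.893], TCP at [201.695, -565.088, 239.292] pointing down, gripper open.
Joint ranges: [-169.43, 169.43], [-51.17, 129.36], [1.28, 143.12], [-76.62, 256.62], [0, 156.53], [-152.29, 152.29]. Speed limits (degrees/s): [136.94, 136.94, 159.86, 180, 180, 180].

### API

Orientations are given as [roll, pitch, yaw] about the fixed x, y, z axes, in that order (R = Rz(yaw) Ry(pitch) Rx(roll)).
In Python, from bench import sensors, viewer, hand_in, r gives the robot as it stands. The module is installed in compiled form; this text tells all that it offers.
- The arm moves only by the tool move_arm, never from a script. Its argument "rows" is a list that holds one entry, the list of rows, each a list of 6 numbers: the shift along the tool's x, y, z in m, then the turn, a rotation vector about the tool's x, y, z in degrees. In form: [[[tx, ty, tz, rx, ry, rz], ...]]. A call has 1 to 20 rows; each row is the pose to reach, as a shift and turn from the pose commanded when the call began, along the tool's axes at that moment; what a row does not reach only later rows make up. A row lasts 1/10 s, in which the tool goes at most 50 mm and 8.59 degrees, less where a joint would pass 70% of its speed; a pose out of reach is approached as far as the arm can. A call with a gripper value outside its range is refused whole. "grip" is the opening, from 0 (shut) to 1 (fully open), set as the call begins (left out, the last holds). The fingers move at their own pace and stop on an object; "newtons" is the grip in N (left out, the last holds). Time passes only in rows, so rows that repeat a pose let the fingers close. It gives the time, the measured TCP pose, the force and the opening at its end, in the units of the state.
- sensors.sense(): the state, without advancing time (a new reading comes with each control period).
- viewer.snapshot(name): name is "scene" or "side" or "wrist"; returns a dict with "color" (420x560x3 uint8, red, green, blue), "camera_matrix" (3x3 intrinsics, pixels), "R" (3x3) and "t" (3): a world point X has camera coordinates R X + t. Camera axes: x right, y down, z forward; pixel columns grow to the right and rows downward; lengths in mm; the calibration is good to about 2 mm. A picture is of the moment at which its call begins. There is no depth.
- hand_in(): hands the job in, once; it reports no verdict.
The state is a dict: "time": time; "joint_pos": joint angles; "qd": joint speeds; "joint_efforts": joint torques, N m; "tool_pos": TCP position; "tcp_rot": TCP orientation; "ft_force": force on the tool from outside, world axes, zero at the start; "wrist_torque": the same for the moment, N m; "finger_gap": finger opening in mm.
Only numpy, scipy, OpenCV 4.12 (cv2) and the standard library are available. Lean on these libraries where they do the work, as an engineer would, in place of code of your own. Each camera call takes 0.05 s, during which the arm holds its last target.

### The job

The little wooden drawer front with the round finger hole has just been oiled and lies flat on its drying rack. Stand it upright on its short end on the paper-covered drying board, finger hole uppermost, so that it stands there by itself and both faces can dry. The plain panel of the same size without a hole is not ready yet: leave it lying where it is.

Things in the scene. Friction and masses are not known exactly. Their poses are not given: they have to be found in the camera images.
- holed_panel_mid (a point): centre of the drawer front: loose wooden panel 105 (x) x 60 (y) x 24 mm thick (z), 0.11 kg; 26 mm hole through z, 30 mm from centre toward +x. Starts flat, z up, hole end 5 to 45 deg ahead of right (-y), on a fixed 84 x 44 mm wooden rack, 14 mm over the bench; its edges overhang the rack all round. Standing: x up, resting on its plain 60 x 24 mm end, centre 52.5 mm above what it stands on
- plain_panel_mid (a point): centre of the other panel: same wood, same size (105 x 60 x 24 mm) and axes, but without a hole, lying flat on a rack of the same kind, to the left or right of the drawer front. To be left alone
- drying_board_top (a point): centre of the top face of the drying board: a fixed flat plywood board with a sheet of white paper on it, lying beyond the racks, 110 x 110 mm; its top face is 13 mm above the bench; z up

How it is judged:
By the outcome, as a careful person would: the job done as asked, in the order asked, and still so for the second after the job is handed in, with the robot touching nothing.
It also fails if it takes over 35 s, if anything falls off the work surface, if the arm or the gripper's body presses on something with over 40 N, if the wrist force passes 120 N, or if a joint passes its speed limit or range.

## Working session

There is one attempt and no reset: what is moved stays moved. The work goes in short steps, Python scripts to look and compute and a tool call to move; the robot and the scene stay as the last step left them, time stands still between calls to the robot, and variables do not carry over. Pictures are saved under pics/ and viewed, and the job is handed in when it is done.

Besides the shell and the picture viewer there is one more tool, called after "Call:" in YAML: its name, and indented under it one key for each argument. move_arm: Moves the arm, as the interface text tells. Its arguments: {"type":"object","properties":{"rows":{"type":"array","items":{"type":"array","items":{"type":"array","items":{"type":"number"}}}},"grip":{"type":"number"},"newtons":{"type":"number"}},"required":["rows"]}

```bash
mkdir -p pics
python3 - <<'E'
from bench import sensors, viewer, r
import cv2, numpy as np
for n in("scene","side","wrist"):
    s=viewer.snapshot(n); cv2.imwrite(f"pics/{n}0.png",s["color"][:,:,::-1])
    print(n,s["camera_matrix"].tolist(),s["R"].round(4).tolist(),s["t"].round(1).tolist())
print(sensors.sense())
print(r.tip_extent)
E
```

```text
scene [[382.4582110988655, 0.0, 278.7612641773429], [0.0, 382.4582110988655, 209.53269955880543], [0.0, 0.0, 1.0]] [[0.9085, 0.4176, -0.0156], [0.3345, -0.749, -0.5719], [-0.2505, 0.5143, -0.8202]] [-563.2, -21.9, 951.0]
side [[513.0371010011395, 0.0, 277.0142080866524], [0.0, 513.0371010011395, 208.2445227515957], [0.0, 0.0, 1.0]] [[0.9184, -0.3954, -0.0141], [-0.2112, -0.46, -0.8624], [0.3345, 0.795, -0.506]] [-429.6, 239.6, 570.4]
wrist [[313.7811465236252, 0.0, 277.6458397810034], [0.0, 313.7811465236252, 211.6284829696922], [0.0, 0.0, 1.0]] [[0.3359, -0.9419, -0.001], [-0.9033, -0.3224, 0.2829], [-0.2668, -0.0941, -0.9591]] [-599.9, -36.2, 378.6]
{'time': 0.15, 'joint_pos': array([-7.52542367e+01,  7.50600796e+00,  8.53158067e+01,  1.71061597e-03,
        8.72624517e+01, -4.89274024e+00]), 'qd': array([-0.00867415, -0.08959116, -0.20423435, -0.04069409, -0.06838106,
        0.03725083]), 'joint_efforts': array([-1.17565578e-04, -5.70065224e+01, -5.01158345e+01, -1.91669051e-04,
        9.63271101e-03,  5.84339796e-05]), 'tool_pos': array([ 201.57724477, -564.67748991,  238.46841322]), 'tcp_rot': array([-1.79916186e+02, -8.88944786e-03,  1.96384141e+01]), 'ft_force': array([0.23814495, 0.13962382, 0.40983616]), 'wrist_torque': array([-0.01611438,  0.00856795, -0.01635793]), 'finger_gap': 85.49389449028776}
8.0
```

View pics/scene0.png

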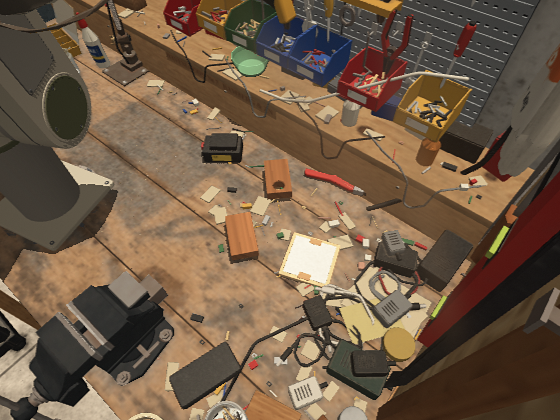

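View pics/side0.png

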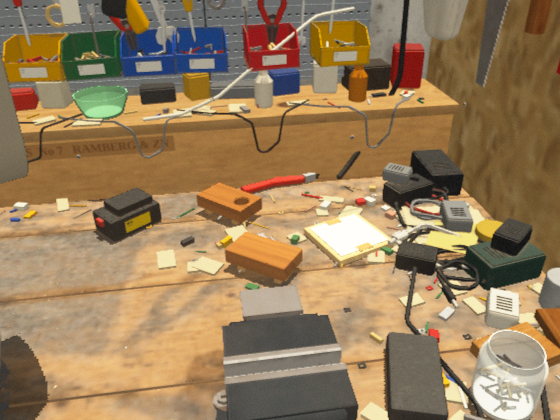

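View pics/wrist0.png

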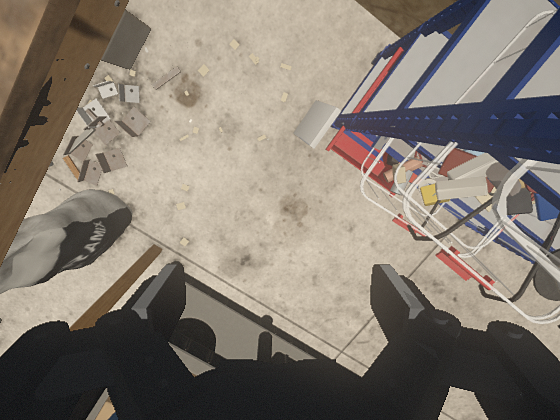

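The scene view shows the holed panel near (277,180), the plain panel near (241,237) and the white board near (309,259). I'll enlarge these.

Run:
```python
import cv2
a=cv2.imread("pics/scene0.png")[140:300,200:360]; cv2.imwrite("pics/sc_crop.png",cv2.resize(a,(800,600)[:1]*1+(800,) if 0 else (600,600),interpolation=cv2.INTER_CUBIC))
a=cv2.imread("pics/side0.png")[165:295,185:405]; cv2.imwrite("pics/si_crop.png",cv2.resize(a,None,fx=3.6,fy=3.6,interpolation=cv2.INTER_CUBIC))
```

```text
(no output)
```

View pics/sc_crop.png

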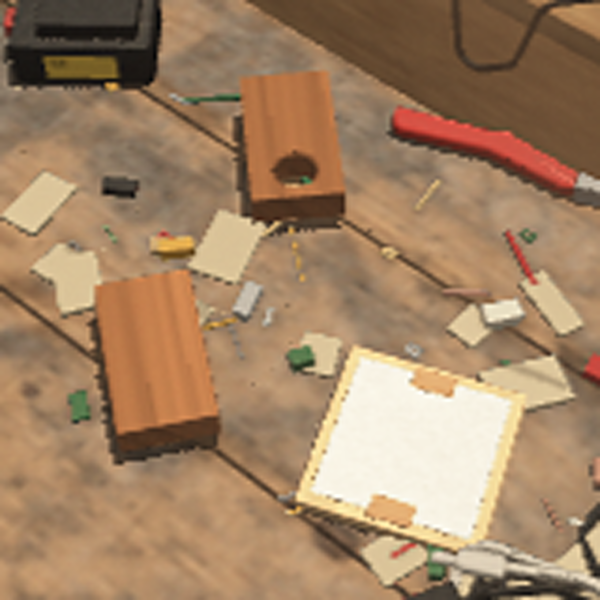

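View pics/si_crop.png

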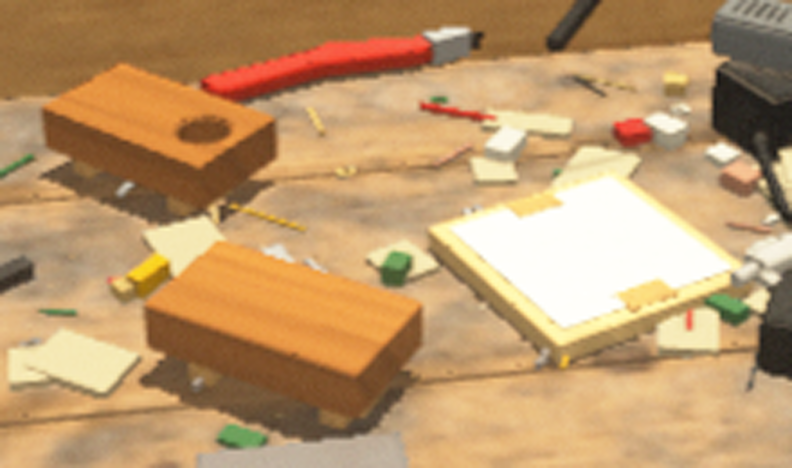

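Scene crop (×3.75, origin (200,140)): holed panel top corners at about (241,76), (328,71), (344,194), (250,198), hole at (296,170). Side crop (×3.6, origin (185,165)): top corners (44,115), (123,64), (277,122), (205,168), hole (204,129). I'll triangulate by projecting onto the known heights.

```bash
cat > h.py <<'E'
import numpy as np
def ray(s,uv,z):
    K,R,t=s["camera_matrix"],np.array(s["R"]),np.array(s["t"]); C=-R.T@t
    d=R.T@np.linalg.inv(K)@np.array([uv[0],uv[1],1.]); return C+d*(z-C[2])/d[2]
def proj(s,X):
    p=s["camera_matrix"]@(np.array(s["R"])@np.array(X,float)+np.array(s["t"])); return p[:2]/p[2]
E
python3 - <<'E'
from h import *; from bench import viewer
sc=viewer.snapshot("scene"); si=viewer.snapshot("side")
def f(s,o,k,pts,z): return np.array([ray(s,(o[0]+(p[0])/k,o[1]+p[1]/k),z)[:2] for p in pts])
for nm,s,o,k,D in (("scene",sc,(200,140),3.75,dict(h=([(241,76),(328,71),(344,194),(250,198)],38),hole=([(296,170)],38),p=([(96,285),(188,271),(217,415),(113,435)],38),b=([(353,347),(525,397),(471,547),(296,497)],13))),
 ("side",si,(185,165),3.6,dict(h=([(44,115),(123,64),(277,122),(205,168)],38),hole=([(204,129)],38),p=([(147,312),(218,242),(422,310),(363,378)],38),b=([(430,234),(618,175),(745,264),(556,349)],13)))):
    for n,(pts,z) in D.items():
        P=f(s,o,k,pts,z); print(nm,n,P.round(0).tolist(),"mid",P.mean(0).round(1),"edges",[round(float(np.linalg.norm(P[i]-P[(i+1)%len(P)]))) for i in range(len(P))])
        if len(P)==4: 
            d=(P[2]+P[3]-P[0]-P[1]); print("  long ang",np.degrees(np.arctan2(d[1],d[0])).round(1))
            d=(P[1]+P[2]-P[0]-P[3]); print("  other ang",np.degrees(np.arctan2(d[1],d[0])).round(1))
E
```

```text
scene h [[440.0, 305.0], [492.0, 332.0], [544.0, 241.0], [491.0, 214.0]] mid [491.7 273. ] edges [59, 105, 60, 104]
  long ang -60.7
  other ang 27.7
scene hole [[508.0, 246.0]] mid [507.8 246.2] edges [0]
scene p [[434.0, 116.0], [480.0, 148.0], [541.0, 66.0], [493.0, 30.0]] mid [487.1  90. ] edges [56, 102, 60, 104]
  long ang -54.5
  other ang 35.6
scene b [[588.0, 154.0], [695.0, 163.0], [699.0, 61.0], [598.0, 49.0]] mid [645.2 106.6] edges [107, 102, 102, 105]
  long ang -86.0
  other ang 6.1
side h [[437.0, 293.0], [490.0, 330.0], [541.0, 238.0], [493.0, 210.0]] mid [490.4 267.8] edges [65, 105, 55, 100]
  long ang -58.6
  other ang 32.2
side hole [[506.0, 246.0]] mid [505.6 246.2] edges [0]
side p [[430.0, 108.0], [476.0, 147.0], [537.0, 62.0], [495.0, 29.0]] mid [484.4  86.4] edges [60, 104, 53, 102]
  long ang -52.8
  other ang 38.9
side b [[583.0, 148.0], [692.0, 158.0], [703.0, 65.0], [592.0, 43.0]] mid [642.5 103.6] edges [109, 94, 113, 105]
  long ang -83.9
  other ang 8.1
```

```bash
cat >> h.py <<'E'
from scipy.spatial.transform import Rotation as Ro
def rel(pos,rot,P,Rt):
    """row to reach pose P (mm), Rt matrix from pos, rot(rpy deg)"""
    R0=Ro.from_euler('xyz',rot,degrees=True).as_matrix()
    return np.r_[(R0.T@(np.array(P)-pos)/1000).round(4), Ro.from_matrix(R0.T@Rt).as_rotvec(degrees=True).round(2)]
def tool(head,a,):
    """tool z: down, leaning forward by a deg toward heading head; tool y horizontal, at head-90"""
    h=np.array([np.cos(np.radians(head)),np.sin(np.radians(head)),0]); a=np.radians(a)
    z=np.cos(a)*np.array([0,0,-1])+np.sin(a)*h
    y=np.array([h[1],-h[0],0]); x=np.cross(y,z); return np.c_[x,y,z]
E
python3 - <<'E'
from h import *; from bench import viewer,sensors
sc=viewer.snapshot("scene")
for n,uv,z in(("pliers end",(305,171),15),("pliers mid",(335,180),15),("shelf foot",(300,158),0),("shelf foot2",(390,197),0),("battery",(222,162),0),("vise top",(125,285),120),("vise right",(165,320),60)): print(n,ray(sc,uv,z).round())
st=sensors.sense(); p,q=st["tool_pos"],st["tcp_rot"]
T=tool(120,0); print(Ro.from_matrix(T).as_euler('xyz',degrees=True))
print(rel(p,q,(500,-150,330),tool(80,0)))
print(rel(p,q,(500,262,200),T))
E
```

```text
pliers end [541. 332.  15.]
pliers mid [621. 335.  15.]
shelf foot [507. 381.   0.]
shelf foot2 [760. 351.   0.]
battery [323. 284.   0.]
vise top [ 378. -133.  120.]
vise right [ 455. -147.   60.]
[-180.    0.  120.]
[ 4.205e-01 -2.905e-01 -9.090e-02 -3.000e-02 -2.000e-02 -6.036e+01]
[ 5.5900e-01 -6.7850e-01  3.9400e-02 -2.0000e-02 -3.0000e-02 -1.0036e+02]
```

Call:
move_arm:
  rows:
    - [[0.42, -0.29, -0.09, 0, 0, -60], [0.42, -0.29, -0.09, 0, 0, -60], [0.42, -0.29, -0.09, 0, 0, -60], [0.42, -0.29, -0.09, 0, 0, -60], [0.42, -0.29, -0.09, 0, 0, -60], [0.42, -0.29, -0.09, 0, 0, -60], [0.42, -0.29, -0.09, 0, 0, -60], [0.42, -0.29, -0.09, 0, 0, -60], [0.42, -0.29, -0.09, 0, 0, -60], [0.42, -0.29, -0.09, 0, 0, -60], [0.559, -0.6785, -0.06, 0, 0, -100.4], [0.559, -0.6785, -0.06, 0, 0, -100.4], [0.559, -0.6785, -0.06, 0, 0, -100.4], [0.559, -0.6785, -0.06, 0, 0, -100.4], [0.559, -0.6785, -0.06, 0, 0, -100.4], [0.559, -0.6785, -0.06, 0, 0, -100.4], [0.559, -0.6785, -0.06, 0, 0, -100.4], [0.559, -0.6785, -0.06, 0, 0, -100.4], [0.559, -0.6785, -0.06, 0, 0, -100.4], [0.559, -0.6785, -0.06, 0, 0, -100.4]]
  grip: 1

```text
time: 2.3
tool_pos: [499.1, 265.4, 298.4]
tcp_rot: [-179.9, -0.1, 120.3]
ft_force: [-0.2, 0.1, -0.4]
finger_gap: 85.7
```

Run:
```python
from h import *; from bench import viewer,sensors; import cv2
s=viewer.snapshot("wrist"); cv2.imwrite("pics/w1.png",s["color"][:,:,::-1])
st=sensors.sense(); p,q=st["tool_pos"],st["tcp_rot"]; print(st["joint_pos"].round(1))
print(proj(s,(506,246,38)))
c=np.array([491,271]);e=np.array([np.cos(np.radians(-60)),np.sin(np.radians(-60))]);f=np.array([-e[1],e[0]])
for a,b in((1,1),(1,-1),(-1,-1),(-1,1)): print((a,b),proj(s,(*(c+a*52.5*e+b*30*f),38)).round(1))
```

```text
[22.6  1.1 85.8 -0.  93.2 -7.6]
[274.94798693 193.29273989]
(1, 1) [297.4 210.8]
(1, -1) [251.6 210.6]
(-1, -1) [250.  127.6]
(-1, 1) [299.4 127.9]
```

View pics/w1.png

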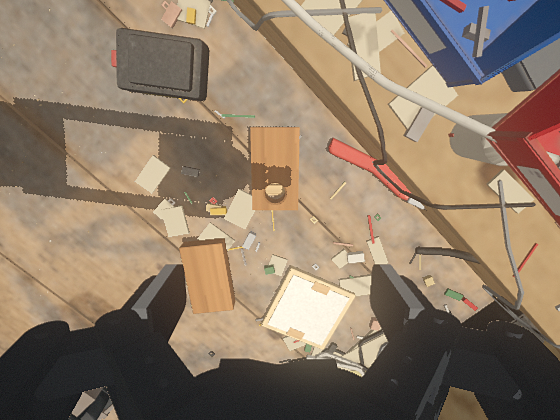

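The wrist view shows the holed panel's corners at (249,127), (299,127), (298,210) and (251,210). That is within 1–2 px of my prediction for centre (491,271) and heading -60°, so the pose is confirmed.

Run:
```python
from h import *; from bench import viewer,sensors
st=sensors.sense(); p,q=st["tool_pos"],st["tcp_rot"]
s=viewer.snapshot("wrist")
print([ray(s,u,13)[:2].round() for u in((291,267),(355,289),(327,349),(263,325))])
T=tool(120,45); e=np.array([.5,-.866,0]); G=np.r_[491,271,26]+10*e
tcp=G+11*T[:,2]; print(tcp,T[:,2])
print(rel(p,q,tcp-100*T[:,2],T)); print("then z +0.1")
```

```text
[array([585., 154.]), array([687., 172.]), array([709.,  59.]), array([599.,  47.])]
[492.1109127  269.07609679  18.22182541] [-0.35355339  0.61237244 -0.70710678]
[-6.220e-02 -3.600e-03  2.097e-01 -1.500e-01  4.499e+01  1.900e-01]
then z +0.1
```

Call:
move_arm:
  rows:
    - [[-0.062, -0.0036, 0.05, 0, 8.5, 0.2], [-0.062, -0.0036, 0.1, 0, 17, 0.2], [-0.062, -0.0036, 0.14, 0, 25, 0.2], [-0.062, -0.0036, 0.18, 0, 33, 0.2], [-0.062, -0.0036, 0.2097, 0, 41, 0.2], [-0.062, -0.0036, 0.2097, 0, 45, 0.2], [-0.062, -0.0036, 0.2097, 0, 45, 0.2], [-0.062, -0.0036, 0.2097, 0, 45, 0.2], [-0.062, -0.0036, 0.2097, 0, 45, 0.2]]

```text
time: 3.3
tool_pos: [529.5, 206.3, 91.8]
tcp_rot: [179.8, -44.8, 120.0]
ft_force: [-0.2, -0.6, -0.5]
finger_gap: 85.5
```

Run:
```python
from h import *; from bench import viewer,sensors; import cv2
s=viewer.snapshot("side"); cv2.imwrite("pics/s2.png",s["color"][:,:,::-1])
st=sensors.sense(); p,q=st["tool_pos"],st["tcp_rot"]; print(st["joint_pos"].round(1),p,q)
T=tool(120,45); print(rel(p,q,(492.1,269.1,18.2),T))
```

```text
[ -5.5  29.2  86.5  35.2  93.4 -42.7] [529.41956948 206.59145468  92.02970445] [179.7726504  -44.75839729 120.07008421]
[-0.0003 -0.0014  0.1037  0.18    0.24    0.05  ]
```

View pics/s2.png

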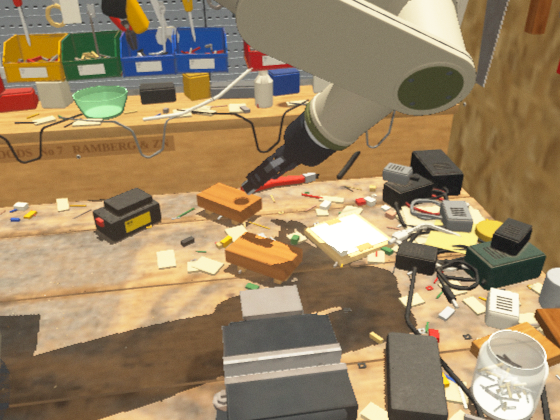

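The side view shows the leaning gripper just short of the panel's hole end, at about (245,190), with nothing in the way. Next: slide in and close.

Call:
move_arm:
  rows:
    - [[0, -0.0005, 0.03, 0, 0.2, 0], [0, -0.0014, 0.06, 0, 0.2, 0], [0, -0.0014, 0.08, 0, 0.2, 0], [0, -0.0014, 0.095, 0, 0.2, 0], [0, -0.0014, 0.1037, 0, 0.2, 0], [0, -0.0014, 0.1037, 0, 0.2, 0], [0, -0.0014, 0.1037, 0, 0.2, 0]]

```text
time: 4.05
tool_pos: [491.1, 269.1, 17.2]
tcp_rot: [180.0, -45.1, 119.9]
ft_force: [-0.4, -0.0, -0.5]
finger_gap: 85.5
```

Run:
```python
from h import *; from bench import viewer,sensors; import cv2
a=viewer.snapshot("side")["color"][150:270,170:330,::-1]
b=viewer.snapshot("wrist")["color"][:,:,::-1]
cv2.imwrite("pics/s3.png",cv2.resize(a,None,fx=5,fy=5,interpolation=cv2.INTER_CUBIC)); cv2.imwrite("pics/w3.png",b)
print(sensors.sense()["ft_force"])
```

```text
[0.15968905 0.37448074 0.11456015]
```

View pics/s3.png

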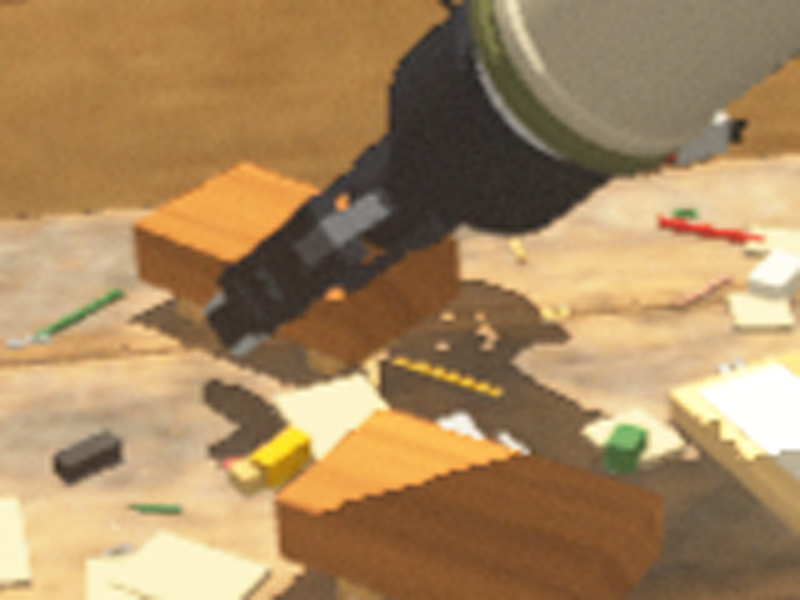

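View pics/w3.png

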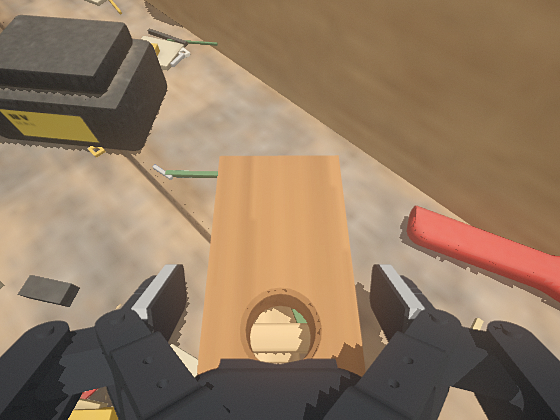

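The jaws straddle the panel evenly: fingers at (165,300) and (395,300), panel between. Close.

Call:
move_arm:
  rows:
    - [[0, 0, 0, 0, 0, 0], [0, 0, 0, 0, 0, 0], [0, 0, 0, 0, 0, 0], [0, 0, 0, 0, 0, 0], [0, 0, 0, 0, 0, 0], [0, 0, 0, 0, 0, 0], [0, 0, 0, 0, 0, 0], [0, 0, 0, 0, 0, 0]]
  grip: 0
  newtons: 45

```text
time: 4.95
tool_pos: [490.9, 269.0, 16.8]
tcp_rot: [-180.0, -45.2, 119.8]
ft_force: [1.4, -3.3, 5.4]
finger_gap: 59.3
```

Call:
move_arm:
  rows:
    - [[0.007, 0, -0.007, 0, 0, 0], [0.02, 0, -0.02, 0, 0, 0], [0.04, 0, -0.04, 0, 0, 0], [0.07, 0, -0.07, 0, 0, 0], [0.1, 0, -0.1, 0, 0, 0], [0.1, 0, -0.1, 0, 0, 0], [0.1, 0, -0.1, 0, 0, 0]]

```text
time: 5.65
tool_pos: [491.2, 268.9, 158.9]
tcp_rot: [179.9, -45.1, 119.9]
ft_force: [-0.4, 0.5, -1.5]
finger_gap: 59.4
```

Run:
```python
from h import *; from bench import viewer,sensors; import cv2
a=viewer.snapshot("side")["color"][:,:,::-1]
b=viewer.snapshot("wrist")["color"][:,:,::-1]
cv2.imwrite("pics/s4.png",a); cv2.imwrite("pics/w4.png",b)
st=sensors.sense(); p,q=st["tool_pos"],st["tcp_rot"]; print(p,q,st["joint_pos"].round(1))
# target: tool heading -60, lean 45, centre of panel at board
```

```text
[489.64212346 268.81514478 156.45332644] [-179.72287251  -45.23312842  119.68002856] [ -0.1  19.5  91.8  38.   94.4 -35.9]
```

View pics/s4.png

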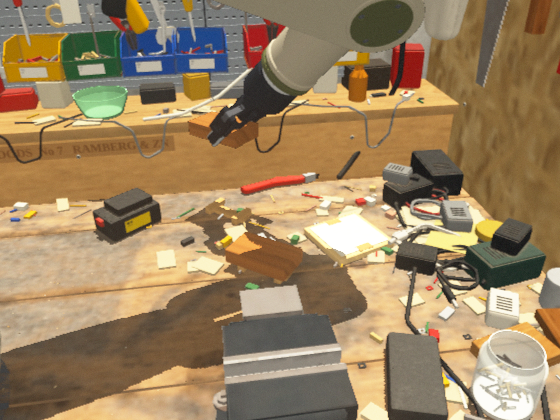

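View pics/w4.png

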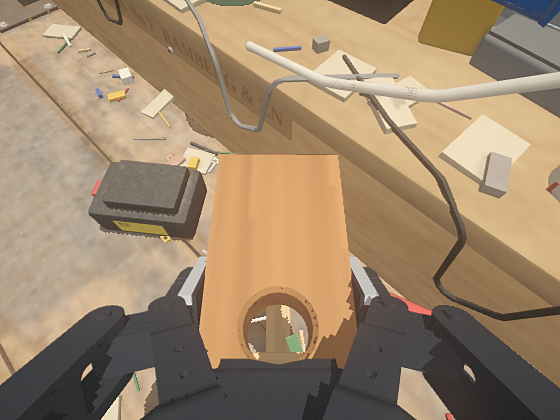

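The panel is held and came up level; the rack is empty in the side view and the wrist view is unchanged. I'll compute the stand-up pose over the board, with the tool heading -40° and leaning 45°.

Run:
```python
from h import *; from bench import viewer,sensors
st=sensors.sense(); p,q=st["tool_pos"],st["tcp_rot"]
c=tool(119.9,45.15).T@(np.array([491,271,26])-np.array([490.9,269,16.8])); print("C in tool",c.round(1))
T=tool(140,-45)
for z in (140,105): print(rel(p,q,np.array([645,106,z])-T@c,T), T@c)
P=np.array([570,180,200]); print(rel(p,q,P,tool(130,0)))
```

```text
C in tool [ 7.7  1.1 -5.3]
[-1.706e-01  5.580e-02 -1.513e-01 -1.700e-01 -8.925e+01 -2.235e+01] [-6.34764104  6.74092765 -1.70802447]
[-1.954e-01  5.590e-02 -1.267e-01 -1.700e-01 -8.925e+01 -2.235e+01] [-6.34764104  6.74092765 -1.70802447]
[-5.140e-02  2.530e-02 -1.138e-01  3.810e+00 -4.513e+01 -9.670e+00]
```

Call:
move_arm:
  rows:
    - [[-0.02, 0.01, -0.045, 0.8, -8, -2], [-0.03, 0.015, -0.07, 1.4, -16, -3.5], [-0.04, 0.02, -0.09, 2, -24, -5], [-0.045, 0.022, -0.1, 2.6, -32, -6.5], [-0.0514, 0.0253, -0.1138, 3.2, -39, -8.3], [-0.0514, 0.0253, -0.1138, 3.81, -45.13, -9.67], [-0.08, 0.033, -0.13, 3, -53, -12], [-0.11, 0.04, -0.14, 2.3, -61, -14.5], [-0.14, 0.048, -0.15, 1.5, -69, -17], [-0.16, 0.053, -0.151, 0.8, -77, -19.5], [-0.1706, 0.0558, -0.1513, 0, -84, -21.5], [-0.1706, 0.0558, -0.1513, -0.17, -89.25, -22.35], [-0.1706, 0.0558, -0.1513, -0.17, -89.25, -22.35], [-0.1706, 0.0558, -0.1513, -0.17, -89.25, -22.35], [-0.1706, 0.0558, -0.1513, -0.17, -89.25, -22.35], [-0.1706, 0.0558, -0.1513, -0.17, -89.25, -22.35], [-0.1706, 0.0558, -0.1513, -0.17, -89.25, -22.35]]

```text
time: 7.45
tool_pos: [653.2, 98.9, 144.4]
tcp_rot: [179.7, 45.1, 139.7]
ft_force: [-0.4, 0.1, -0.9]
finger_gap: 59.8
```

Run:
```python
from h import *; from bench import viewer,sensors; import cv2
a=viewer.snapshot("side"); b=viewer.snapshot("scene")
cv2.imwrite("pics/s5.png",a["color"][:,:,::-1]); 
cv2.imwrite("pics/s5c.png",cv2.resize(a["color"][100:300,250:450,::-1],None,fx=3,fy=3,interpolation=cv2.INTER_CUBIC))
cv2.imwrite("pics/sc5c.png",cv2.resize(b["color"][160:310,210:410,::-1],None,fx=4,fy=4,interpolation=cv2.INTER_CUBIC))
st=sensors.sense(); print(st["tool_pos"],st["tcp_rot"],st["joint_pos"].round(1))
```

```text
[652.82542508  98.98916191 143.92592159] [179.75967515  45.07210679 139.76789318] [ 24.1   7.6 107.2 -51.2  54.7   1.3]
```

View pics/s5.png

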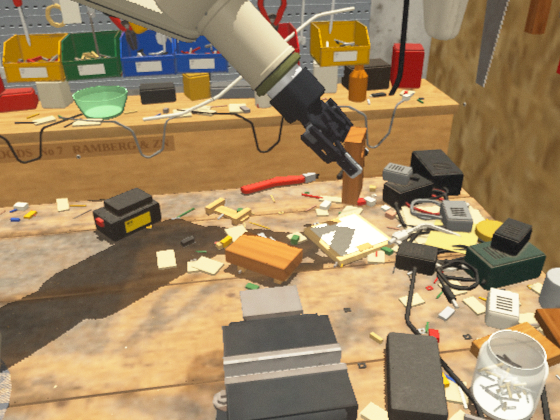

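View pics/s5c.png

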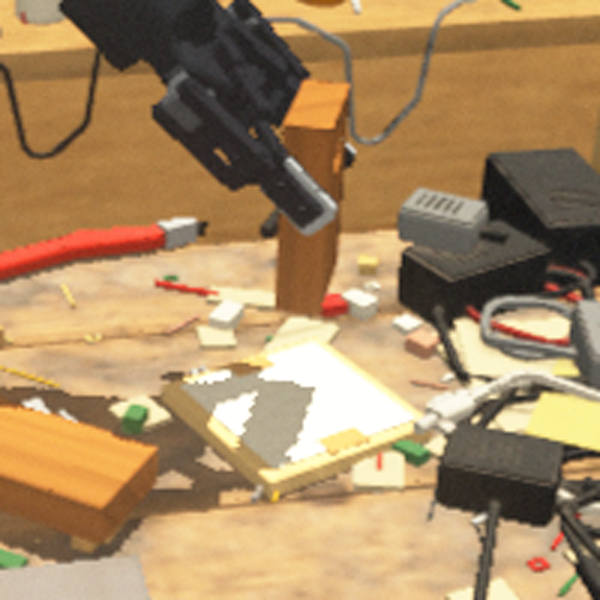

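View pics/sc5c.png

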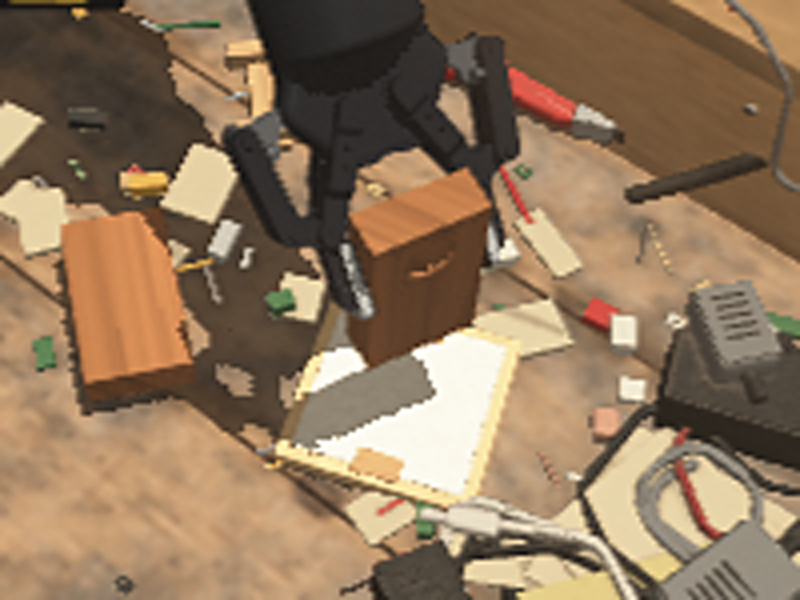

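The panel is upright over the board, hole uppermost. I'll overlay the model on both views to check the tilt before lowering.

```bash
cat > ov.py <<'E'
from h import *; from bench import viewer,sensors; import cv2,sys
def overlay(name,C,R,o,w,h,k,fn,s=None):
    s=s or viewer.snapshot(name)
    im=cv2.resize(s["color"][o[1]:o[1]+h,o[0]:o[0]+w,::-1],None,fx=k,fy=k,interpolation=cv2.INTER_CUBIC)
    V=np.array([[x,y,z] for x in(-52.5,52.5) for y in(-30,30) for z in(-12,12)])
    W=[(proj(s,C+R@v)-o+.5)*k for v in V]
    for i in range(8):
        for j in range(i):
            if (abs(V[i]-V[j])>1).sum()==1: cv2.line(im,tuple(int(a) for a in W[i]),tuple(int(a) for a in W[j]),(255,255,0),1)
    cv2.imwrite(fn,im);
E
python3 - <<'E'
from ov import *
st=sensors.sense(); p,q=st["tool_pos"],st["tcp_rot"]
Rt=Ro.from_euler('xyz',q,degrees=True).as_matrix()
# panel in tool: at pick tool(119.9,45.15), panel x heading -60 z up
x=np.array([.5,-.866,0]);z=np.array([0,0,1.]);Rp=np.c_[x,np.cross(z,x),z]
A=tool(119.9,45.15).T@Rp; R=Rt@A; C=p+Rt@np.array([7.7,1.1,-5.3])
print(C,R[:,0].round(3))
overlay("side",C,R,(300,110),120,110,5,"pics/o_s5.png"); overlay("scene",C,R,(270,170),100,100,6,"pics/o_c5.png")
E
```

```text
[646.50291836 105.74989606 142.22052352] [-0.004  0.002  1.   ]
```

View pics/o_s5.png

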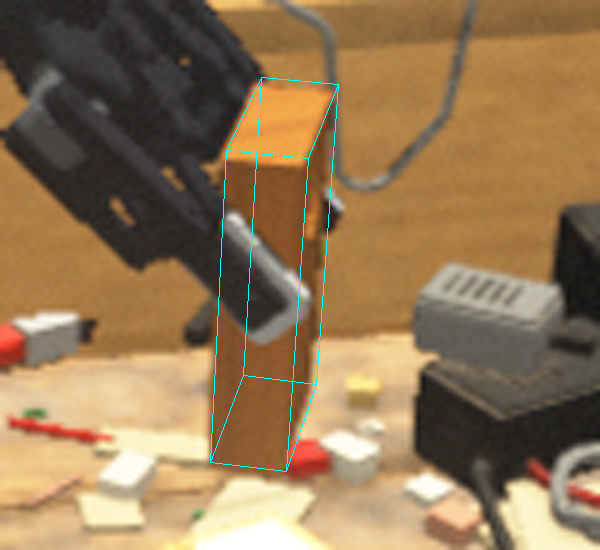

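View pics/o_c5.png

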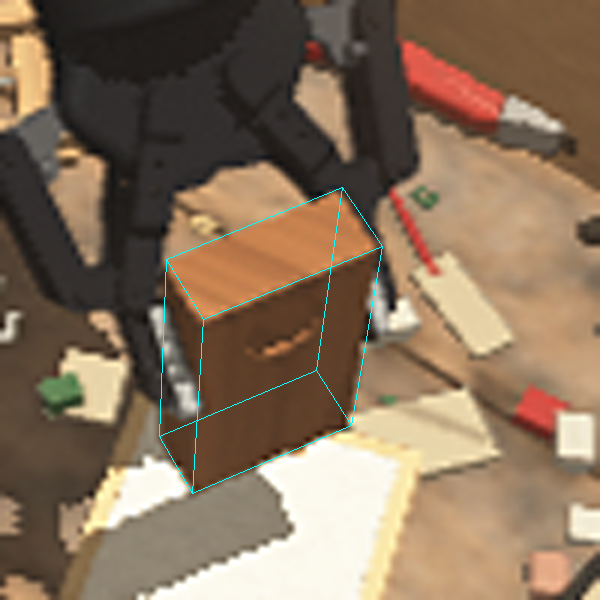

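The model matches in both views (within about 1°). Lowering 70 mm, then slow steps to contact.

Call:
move_arm:
  rows:
    - [[0.015, 0, 0.015, 0, 0, 0], [0.03, 0, 0.03, 0, 0, 0], [0.042, 0, 0.042, 0, 0, 0], [0.0495, 0, 0.0495, 0, 0, 0], [0.0495, 0, 0.0495, 0, 0, 0], [0.0495, 0, 0.0495, 0, 0, 0], [0.0495, 0, 0.0495, 0, 0, 0], [0.0495, 0, 0.0495, 0, 0, 0], [0.0495, 0, 0.0495, 0, 0, 0]]

```text
time: 8.55
tool_pos: [652.9, 99.5, 74.1]
tcp_rot: [179.8, 45.1, 139.8]
ft_force: [-0.1, 0.8, -0.0]
finger_gap: 59.6
```

Run:
```python
from ov import *
st=sensors.sense(); p,q=st["tool_pos"],st["tcp_rot"]; print(p,q,st["ft_force"])
Rt=Ro.from_euler('xyz',q,degrees=True).as_matrix()
x=np.array([.5,-.866,0]);z=np.array([0,0,1.]);Rp=np.c_[x,np.cross(z,x),z]
R=Rt@tool(119.9,45.15).T@Rp; C=p+Rt@np.array([7.7,1.1,-5.3]); print(C,R[:,0].round(3))
overlay("side",C,R,(290,140),120,110,5,"pics/o_s6.png"); overlay("scene",C,R,(260,190),100,100,6,"pics/o_c6.png")
```

```text
[652.91008667  99.4978245   74.09346097] [179.75980867  45.1038017  139.81678504] [-0.14324862  0.79871694 -0.03317546]
[646.58254431 106.25255972  72.38297573] [-0.004  0.002  1.   ]
```

View pics/o_s6.png

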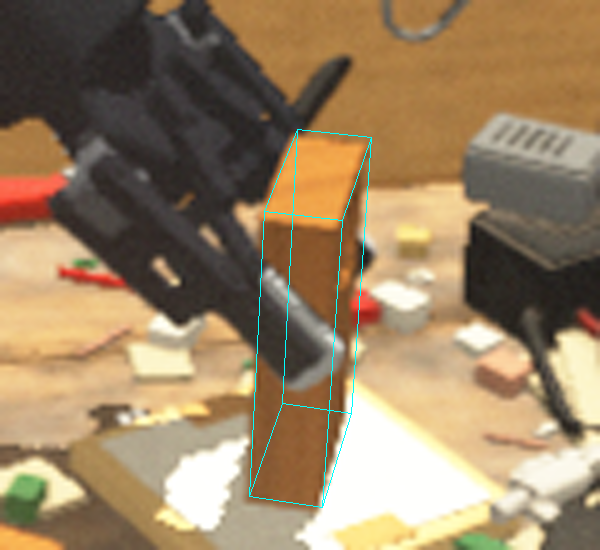

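View pics/o_c6.png

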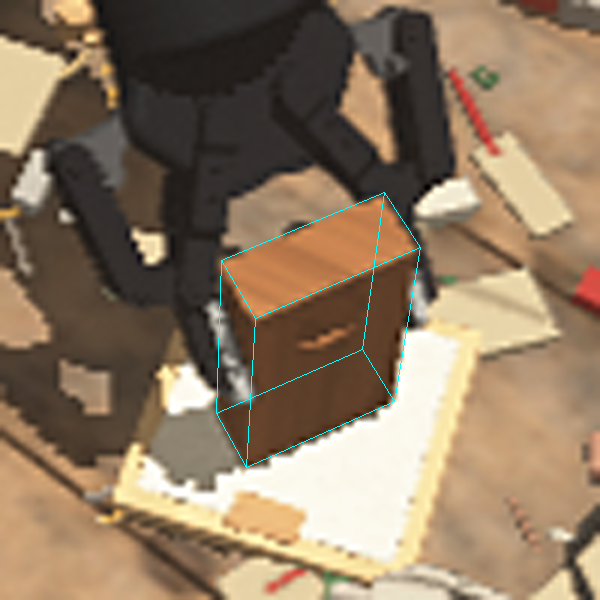

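Over the board, in both views, about 7 mm to go.

Call:
move_arm:
  rows:
    - [[0.001, 0, 0.001, 0, 0, 0], [0.002, 0, 0.002, 0, 0, 0], [0.003, 0, 0.003, 0, 0, 0], [0.0035, 0, 0.0035, 0, 0, 0], [0.0039, 0, 0.0039, 0, 0, 0], [0.0039, 0, 0.0039, 0, 0, 0], [0.0039, 0, 0.0039, 0, 0, 0], [0.0039, 0, 0.0039, 0, 0, 0]]

```text
time: 9.45
tool_pos: [653.4, 99.1, 70.0]
tcp_rot: [179.8, 45.2, 139.8]
ft_force: [-8.4, -0.3, 14.1]
finger_gap: 59.2
```

Run:
```python
from ov import *
st=sensors.sense(); p,q=st["tool_pos"],st["tcp_rot"]; print(p,q,st["ft_force"],st["wrist_torque"])
Rt=Ro.from_euler('xyz',q,degrees=True).as_matrix()
x=np.array([.5,-.866,0]);z=np.array([0,0,1.]);Rp=np.c_[x,np.cross(z,x),z]
R=Rt@tool(119.9,45.15).T@Rp; C=p+Rt@np.array([7.7,1.1,-5.3]); print(C,R[:,0].round(3)); C[2]=65.5
overlay("side",C,R,(290,140),120,110,5,"pics/o_s7.png"); overlay("scene",C,R,(260,190),100,100,6,"pics/o_c7.png")
print(sensors.sense()["ft_force"])
```

```text
[653.39030522  99.08808667  70.01160382] [179.8222346   45.23850836 139.82488418] [-8.37106093 -0.2540094  14.11664354] [-1.04088018  0.7731016  -0.74800348]
[647.06926711 105.8431928   68.2786819 ] [-0.005  0.004  1.   ]
[-7.97248066  0.15206075 14.07342031]
```

View pics/o_s7.png

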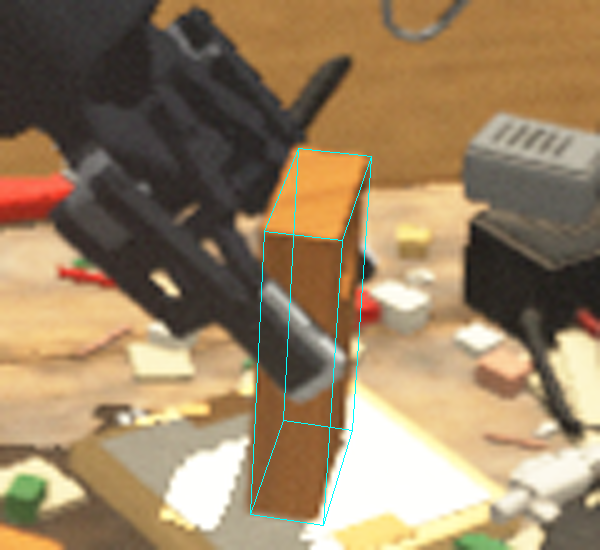

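View pics/o_c7.png

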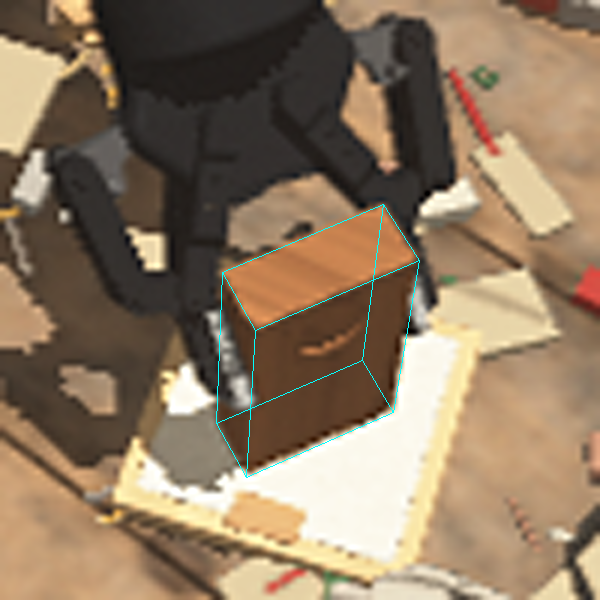

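It is resting upright and matching the model, with about 14 N of contact force. I'll relieve the preload slightly before release.

Call:
move_arm:
  rows:
    - [[-0.0003, -0.0003, -0.0008, 0, 0, 0], [-0.0003, -0.0003, -0.0008, 0, 0, 0], [-0.0003, -0.0003, -0.0008, 0, 0, 0]]

```text
time: 9.85
tool_pos: [653.0, 99.3, 70.0]
tcp_rot: [179.8, 45.2, 139.8]
ft_force: [-1.4, -1.1, 7.1]
finger_gap: 59.5
```

Call:
move_arm:
  rows:
    - [[-0.0003, 0, -0.0003, 0, 0, 0], [-0.0003, 0, -0.0003, 0, 0, 0], [-0.0003, 0, -0.0003, 0, 0, 0], [-0.0003, 0, -0.0003, 0, 0, 0], [-0.0003, 0, -0.0003, 0, 0, 0], [-0.0003, 0, -0.0003, 0, 0, 0], [-0.0003, 0, -0.0003, 0, 0, 0], [-0.0003, 0, -0.0003, 0, 0, 0]]
  grip: 1

```text
time: 10.65
tool_pos: [652.0, 99.3, 68.9]
tcp_rot: [179.8, 45.1, 139.9]
ft_force: [0.6, 0.5, 0.3]
finger_gap: 85.7
```

Run:
```python
from ov import *
s=viewer.snapshot("scene")["color"][190:290,260:360,::-1]; w=viewer.snapshot("side")["color"][140:240,290:390,::-1]
cv2.imwrite("pics/r8.png",cv2.resize(np.hstack([s,w]),None,fx=4,fy=4,interpolation=cv2.INTER_CUBIC))
cv2.imwrite("pics/w8.png",viewer.snapshot("wrist")["color"][:,:,::-1])
```

```text
(no output)
```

View pics/r8.png

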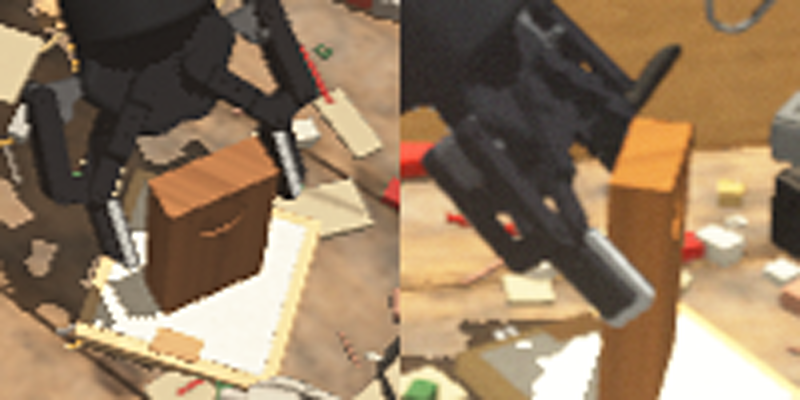

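View pics/w8.png

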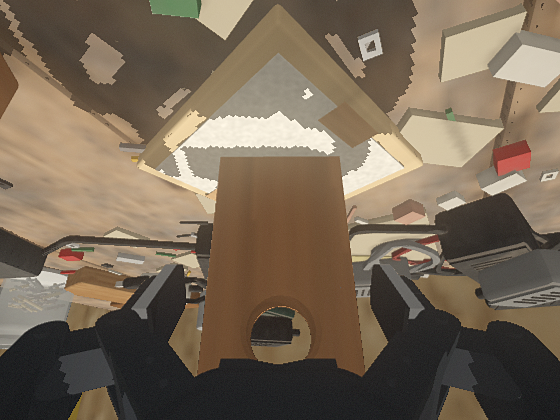

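The panel stands by itself, with both fingers clear of its sides. Retreat straight back along the tool.

Call:
move_arm:
  rows:
    - [[0, 0, -0.01, 0, 0, 0], [0, 0, -0.03, 0, 0, 0], [0, 0, -0.06, 0, 0, 0], [0, 0, -0.1, 0, 0, 0], [0, 0, -0.14, 0, 0, 0], [0, 0, -0.18, 0, 0, 0], [0, 0, -0.18, 0, 0, 0], [0, 0, -0.18, 0, 0, 0], [0, 0, -0.18, 0, 0, 0], [0, 0, -0.18, 0, 0, 0]]

```text
time: 11.8
tool_pos: [553.9, 180.1, 194.5]
tcp_rot: [-180.0, 45.0, 140.0]
ft_force: [-0.5, 0.0, -0.9]
finger_gap: 85.4
```

Run:
```python
from ov import *
T=tool(140,0); a=np.radians(140); x=np.array([0,0,1.]); z=np.array([np.cos(a),np.sin(a),0]); R=np.c_[x,np.cross(z,x),z]
C=np.array([646.5,106,65.5])
overlay("scene",C,R,(200,140),200,150,4,"pics/f_c.png"); overlay("side",C,R,(200,130),200,150,4,"pics/f_s.png")
print(sensors.sense()["tool_pos"],sensors.sense()["time"])
```

```text
[554.03443266 180.06181185 194.66093525] 11.9
```

View pics/f_c.png

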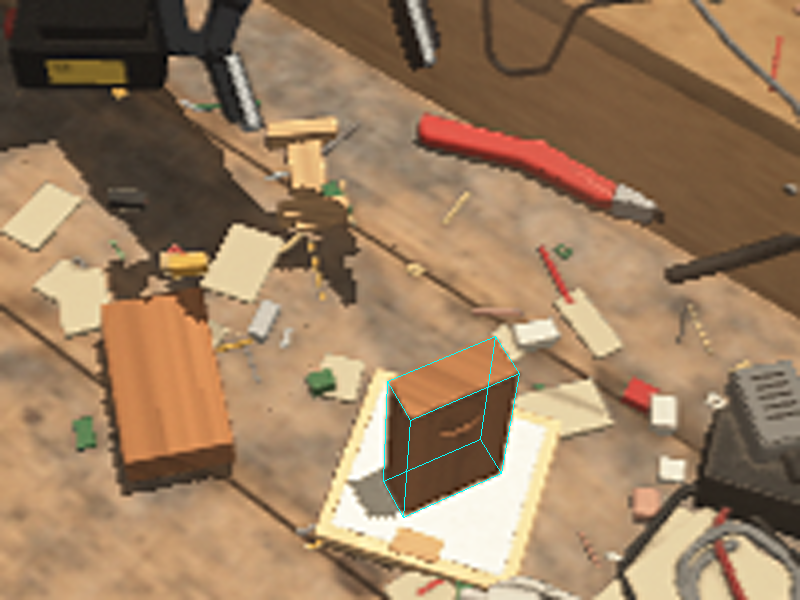

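View pics/f_s.png

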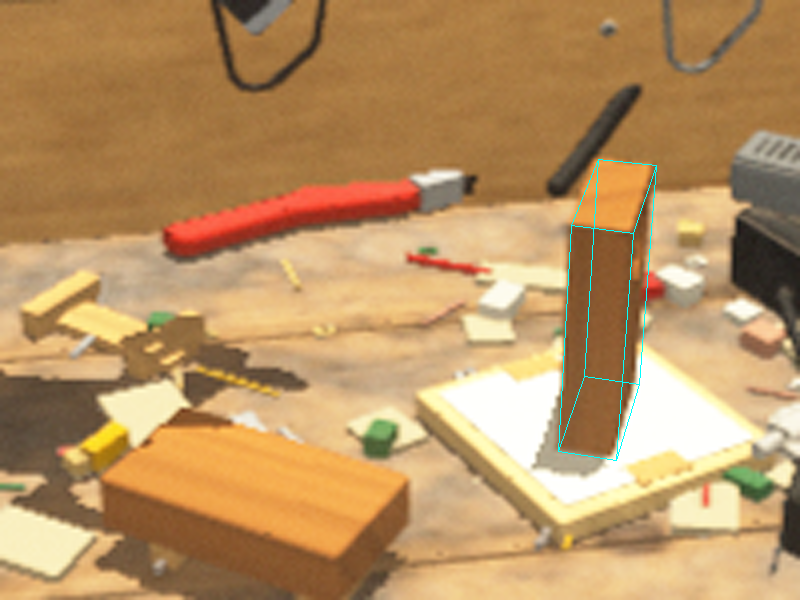

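Both views show the panel upright on the board, hole up, matching the standing model. The plain panel is untouched and the gripper is well clear.

```bash
python3 -c "
from bench import hand_in
print(hand_in())"
```

```text
the job is handed in; nothing more can be done
None
```

The drawer front is standing by itself on the paper-covered board, on its plain short end with the finger hole uppermost. I handed the job in at about 12 s.

- **What I did:** I gripped it across its 60 mm width with the tool leaning 45°. I then lifted it, turned it 90° about the jaw axis, lowered it onto the board and eased off the contact force. Finally I opened the gripper and backed straight off.
- **Last checks:** With the gripper about 180 mm clear, both camera views match an upright panel about 2 mm from the board's centre. The plain panel is still lying on its rack.
- **Disagreements:** Contact came about 3 mm higher than I calculated, so the panel sat slightly lower in the grip. The largest force reading I saw was about 16 N.

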